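# Close the centrifuge, dial in speed step 6 and start it

### The job

Start the small bench centrifuge for a run at speed step 6: push its lid fully shut, turn the speed selector clockwise click by click until it rests in step 6, without ever going past that step, and only when both are done press the round start button right down and let it up again. Work with the fingertips only: push the selector's pointer bar round rather than gripping it, pick nothing up, do not press the square stop key, and leave the things lying on and around the centrifuge where they are.

Things in the scene. Friction and masses are not known exactly. Their poses are not given: they have to be found in the camera images.
- centrifuge: white bench centrifuge, rounded box 310 (x) x 280 (y) x 70 mm high, fixed to the worktop; flat control panel on the front part of its top. Origin: centre of its underside. x points from its front to its back, y to its left seen from the front, z up. On the back part a round rotor chamber, radius 88 mm, axis at x = +50 mm, y = 0, rises to 112 mm
- lid (a joint): hinge of the lid, rad: 0 shut, grows as the lid opens upward to the back; starts 0.6 to 0.95 open. It stays at any angle, and closes under 1 to 3 N pressed straight down on its outer face 90 mm in front of the hinge line
- lid_top (a point): middle of the outer face of the lid, a round white dome, radius 92 mm, 28 mm thick in the middle and 9 mm at the rim, with a 50 mm wide grey tab at its front. The point lies 97 mm from the hinge line, 28 mm above the lid's underside; with the lid shut it is 140 mm above the worktop
- lid_hinge (a point): middle of the lid's hinge line, which runs along the centrifuge's y, 147 mm behind its centre and 112 mm above the worktop
- selector (a joint): angle of the speed selector, rad: 0 at the off stop, growing clockwise seen from above; sprung detents every 30 degrees (0.5236 rad), steps 0 to 9, step 6 reads 3.142. Let go between two steps it snaps into the nearer one (it may balance exactly half-way). Starts in one of steps 0 to 4. A click takes about 0.2 N m (6 to 8 N at the end of the bar)
- selector_axis (a point): point on the selector's vertical axis, 20 mm above the panel (90 mm above the worktop), half-way up the bar; 105 mm in front of and 80 mm left of the centrifuge's centre. The selector is a black disc, radius 30 mm, 9 mm high, with an upright pointer bar across it, 60 mm long, 13 mm thick, from 8 to 35 mm above the panel (its flanks to 32 mm)
- pointer_end (a point): pointing end of the bar (a white stripe runs along its top and down this end), 30 mm from the axis, half-way up. Ten white marks on the panel, one a step, those of steps 0, 3, 6 and 9 longer: step 0 points to the front left (135 degrees counter-clockwise of the centrifuge's x axis), step 6 to the back right (45 degrees clockwise of x)
- pointer_left: left flank of the pointer bar (left when looking from the axis along the pointer), 60 mm long, 4.5 mm thick, 24 mm high; origin at its middle, x along the pointer, z up. Pushing it on the pointing half turns the selector clockwise
- pointer_right: right flank of the pointer bar, the same size; origin at its middle, x along the pointer, z up. Pushing it on the half away from the pointing end turns the selector clockwise
- start_button (a joint): travel of the start button, m: 0 up, 0.005 right down; springs back; 1.5 N to begin, 4.5 N right down
- start_top (a point): middle of the top of the round white start button, 22 mm across, 11 mm proud of the panel (81 mm above the worktop), 105 mm in front of and 55 mm right of the centrifuge's centre; its bezel is 3 mm high
- stop_key (a joint): travel of the stop key, m: 0 up, 0.005 right down
- stop_top (a point): middle of the top of the square white stop key, 21 mm wide, 50 mm to the right of the start button; not to be pressed
- forceps: steel forceps, 131 x 16 x 9 mm, lying loose on top of the centrifuge, left of the lid; to be left alone
- petri_0: lower of two stacked petri dishes, 90 mm across, 15 mm high, on the worktop right of the centrifuge; origin under its centre; to be left alone
- petri_1: upper of the two stacked petri dishes, the same size; to be left alone
- cup_2: specimen cup with a white lid, 61 mm across, 70 mm high, on the worktop left of the centrifuge; origin under its centre; to be left alone
- pen_1: pen, 145 mm long, on the worktop in front of the centrifuge; to be left alone
- marker_1: marker, 135 mm long, on the worktop far left; to be left alone

How it is judged (in metres and radians):
On the way, in this order (a step that is already met when the one before it is completed fails the run):
1. the lid is shut and the selector rests in step 6 (value of joint lid below 0.04 rad and value of joint selector between 2.99 and 3.29 rad), for 0.2 s.
2. the start button is pressed right down (value of joint start_button above 0.0035 m), for 0.04 s.
At the end, for the whole second after the job is handed in: lid shut (within 0.04 rad), selector at rest in step 6 (3.14 rad within 0.15), start button pressed at least 3.5 mm and up again, stop key up (all of step 1 and value of joint each of start_button, stop_key below 0.001 m); the robot touches nothing.
It fails at once if the selector is turned past step 6 (value of joint selector above 3.42 rad).
It fails at once if the start button is pressed before the lid is shut and the selector is in step 6 (value of joint start_button above 0.003 m and (value of joint lid above 0.05 rad or value of joint selector below 2.9 rad)).
It fails at once if the stop key is pressed (value of joint stop_key above 0.0025 m).
It fails at once if the pointer bar is gripped from both sides (contact force between each of pointer_left, pointer_right and the fingers above 2.5 N).
It fails at once if a thing lying on or around the centrifuge is moved or picked up (distance of any of forceps, petri_0, petri_1, cup_2, pen_1, marker_1 from where it was at the start of the episode above 0.02 m).
It also fails if it takes over 48 s, if anything falls off the work surface, if the arm or the gripper's body presses on something with over 40 N, if the wrist force passes 120 N, or if a joint passes its speed limit or range.

### The arm

A 6-joint arm with a two-finger parallel gripper is mounted at the origin on a cart in front of the work surface, level with it; the furniture and walls round the work are solid. World frame = base frame: x ahead of the robot, y to its left, z up, the work surface at z = 0. Lengths are in mm, angles in degrees, forces in N, time in s.
With the tool pointing down it reaches from about 300 to 850 mm from the base axis. Payload 4.2 kg.
Tool frame: the origin (TCP) lies on the centre line of the jaws, within the pads' length; the fingertips stand 14 mm ahead of it and the grasp point (between the pads) lies 5 mm behind it; x points along the fingers, y is the direction in which the jaws open and shut, and the axes are right-handed (so a half turn about x gives the same grasp; the last joint's range is limited). The gripper opens to 91 mm and grips with 3 to 60 N. Pads are 32 mm wide; open, the fingers measure 118 mm over their backs; the gripper's body (76 mm by 178 mm) begins 60 mm behind the grasp point.
Start: joints at [-78.438, 18.312, 89.639, -0, 72.044, -1.146], TCP at [126.493, -560.929, 227.976] pointing down, gripper open.
Joint ranges: [-177.97, 177.97], [-48.28, 115.42], [12.27, 149.76], [-77.06, 257.06], [2.81, 150.46], [-146.56, 146.56]. Speed limits (degrees/s): [147.25, 147.25, 180, 180, 180, 180].

### API

Orientations are given as [roll, pitch, yaw] about the fixed x, y, z axes, in that order (R = Rz(yaw) Ry(pitch) Rx(roll)).
In Python, from workcell import readout, optics, env gives the robot as it stands.
- The arm moves only by the shell command python3 -m creep 'ROWS' [OPENING] [FORCE]. ROWS is JSON, a list of rows, each an object with "translation": the shift along the world's x, y, z in cm, a list of three; "delta_rot": the turn, a rotation vector about the world's x, y, z in rad, a list of three. In form: [{"translation": [dx, dy, dz], "delta_rot": [rx, ry, rz]}, ...]. A call has 1 to 5 rows; each row shifts and turns the commanded pose from where the row before left it; what a row does not reach is not made up. A row lasts 1/12 s, in which the tool goes at most 41.7 mm and 7.16 degrees, less where a joint would pass 70% of its speed; a pose out of reach is approached as far as the arm can. A call with a gripper value outside its range is refused whole. OPENING is the gripper's target within -1 to 1 (fully open at 1, half-way at 0, shut at -1), set as the call begins (- or left out, the last holds). The fingers move at their own pace and stop on an object; FORCE is the grip in N (left out, the last holds). Time passes only in rows, so rows that do not move let the fingers close. It gives the time, the measured TCP pose, the force and the opening at its end, in the units of the state.
- readout.state(): the state, without advancing time (a new reading comes with each control period).
- optics.grab_frame(name): name is "side" or "top"; returns (picture, depth): 384x512x3 uint8, red, green, blue; 384x512 float32, mm along the optical axis (not along the pixel's ray), 0 where there is no reading.
- optics.camera_params(name): a dict with "mtx" (3x3 intrinsics, pixels), "k1" (the pictures are not rectified: a ray, as slopes to the right and down, at radius r is drawn at 1 + k1 r^2 times it, then the intrinsics apply), "R" (3x3) and "t" (3): a world point X has camera coordinates R X + t. Camera axes: x right, y down, z forward; pixel columns grow to the right and rows downward; lengths in mm; the calibration is good to about 2 mm. A picture is of the moment at which its call begins. camera_params takes no time and is no camera call.
- env.job_done(): hands the job in, once; it reports no verdict.
The state is a dict: "time_s": time; "qpos": joint angles; "qvel": joint speeds; "effort": joint torques, N m; "ee_pos": TCP position; "ee_rot": TCP orientation; "force": force on the tool from outside, world axes, zero at the start; "torque": the same for the moment, N m; "gripper_width": finger opening in mm.
Only numpy, scipy, OpenCV 4.12 (cv2) and the standard library are available. Lean on these libraries where they do the work, as an engineer would, in place of code of your own. Each camera call takes 0.05 s, during which the arm holds its last target.

## Working session

There is one attempt and no reset: what is moved stays moved. The work goes in short steps, Python scripts to look and compute and a shell command to move; the robot and the scene stay as the last step left them, time stands still between calls to the robot, and variables do not carry over. Pictures are saved under pics/ and viewed, and the job is handed in when it is done.

```bash
ls; mkdir -p pics; cat > h.py <<'E'
import numpy as np, cv2
from workcell import readout, optics, env
def snap(n):
    p,d=optics.grab_frame(n); return p,d
def save(p,f,box=None,s=1):
    if box: p=p[box[1]:box[3],box[0]:box[2]]
    if s!=1: p=cv2.resize(p,None,fx=s,fy=s,interpolation=cv2.INTER_CUBIC)
    cv2.imwrite('pics/'+f,cv2.cvtColor(p,cv2.COLOR_RGB2BGR))
def ray(n,u,v):
    c=optics.camera_params(n);K=np.array(c['mtx']);R=np.array(c['R']);t=np.array(c['t'])
    q=cv2.undistortPoints(np.array([[[u,v]]],float),K,np.array([c['k1'],0,0,0.]),None)[0,0]
    return -R.T@t, R.T@np.array([q[0],q[1],1.])
def onz(n,u,v,z):
    o,d=ray(n,u,v); return o+d*(z-o[2])/d[2]
def atdepth(n,u,v,dep):
    o,d=ray(n,u,v); return o+d*dep
def two(a,b):
    (o1,d1),(o2,d2)=ray(*a),ray(*b)
    A=np.stack([d1,-d2],1);s=np.linalg.lstsq(A,o2-o1,rcond=None)[0]
    p,q=o1+s[0]*d1,o2+s[1]*d2; return (p+q)/2,np.linalg.norm(p-q)
def proj(n,X):
    c=optics.camera_params(n);R=np.array(c['R']);t=np.array(c['t'])
    return cv2.projectPoints(np.array([X],float),cv2.Rodrigues(R)[0],t,np.array(c['mtx']),np.array([c['k1'],0,0,0.]))[0][0,0]
E
python3 - <<'E'
from h import *
print(readout.state())
for n in('side','top'):
    p,d=snap(n); save(p,n+'0.png',s=1.5); np.savez('pics/'+n+'0.npz',p=p,d=d); c=optics.camera_params(n); print(n,c)
E
```

```text
pics
{'time_s': 0.0, 'qpos': array([-7.84388155e+01,  1.83518304e+01,  8.97065257e+01, -1.62443498e-03,
        7.20444840e+01, -1.14575435e+00]), 'qvel': array([ 0.01812373, -0.04308366,  0.03045536,  0.08809278,  0.10688665,
       -0.10179617]), 'effort': array([ 1.98954076e-03, -4.12455368e+01, -2.31971759e+01,  7.28971045e-02,
        4.56223113e-02, -1.51943536e-04]), 'ee_pos': array([ 126.37594008, -560.44219916,  227.11756082]), 'ee_rot': array([-90.28536983,  89.89714834, 102.42207121]), 'force': array([0.08828061, 0.45687371, 0.0519896 ]), 'torque': array([-0.01489075,  0.00140394, -0.04312098]), 'gripper_width': 90.96743534791601}
side {'mtx': array([[418.42904278,   0.        , 257.00966886],
       [  0.        , 418.42904278, 190.42975044],
       [  0.        ,   0.        ,   1.        ]]), 'k1': -0.03238462049040921, 'R': array([[-9.72302487e-01, -2.33725849e-01, -3.18344993e-04],
       [-1.88216064e-01,  7.83787293e-01, -5.91821082e-01],
       [ 1.38573399e-01, -5.75369192e-01, -8.06069294e-01]]), 't': array([ 566.97235286,   93.00564975, 1438.44717737])}
top {'mtx': array([[443.94092669,   0.        , 258.14924857],
       [  0.        , 443.94092669, 177.02768525],
       [  0.        ,   0.        ,   1.        ]]), 'k1': -0.11171380416626936, 'R': array([[-0.02277396, -0.99969675,  0.00936743],
       [-0.98754725,  0.02103626, -0.15590995],
       [ 0.15566561, -0.01280147, -0.98772685]]), 't': array([ 118.94740027,  552.58231626, 1442.31807513])}
```

View pics/side0.png

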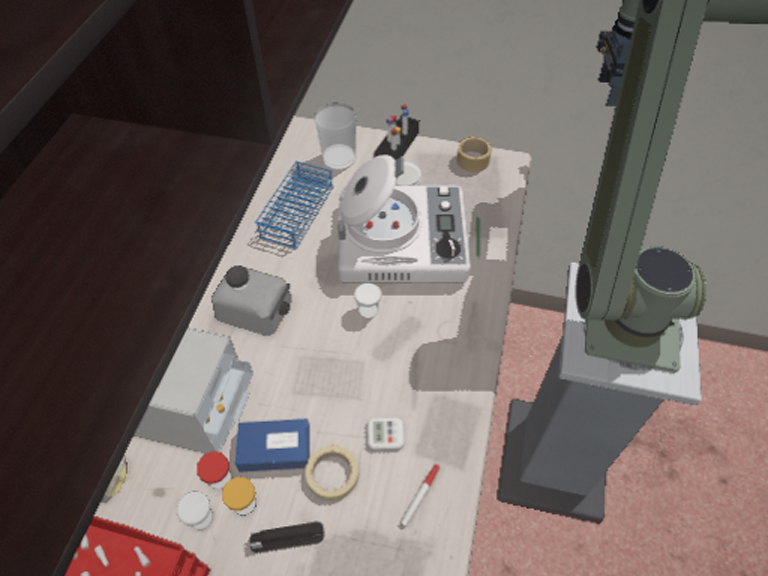

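View pics/top0.png

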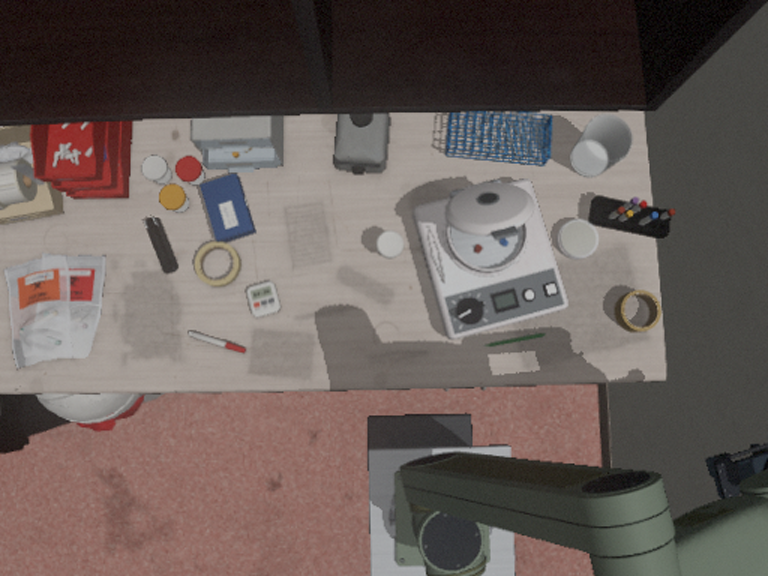

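Side view: centrifuge near (405,235) of the 1.5x picture, with the lid open. Top view: centrifuge near (490,255), selector about (466,310), start button (529,295), stop key (550,290). I'll zoom in.

```bash
python3 - <<'E'
from h import *
p=np.load('pics/top0.npz')['p']; save(p,'topz.png',(265,110,395,235),6)
p=np.load('pics/side0.npz')['p']; save(p,'sidez.png',(215,95,345,195),6)
E
```

```text
(no output)
```

View pics/topz.png

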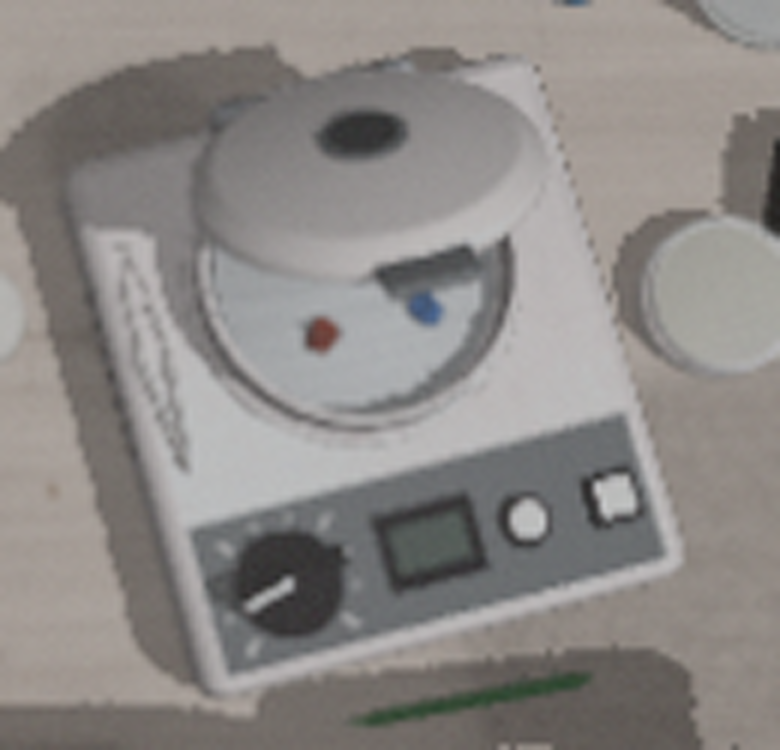

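View pics/sidez.png

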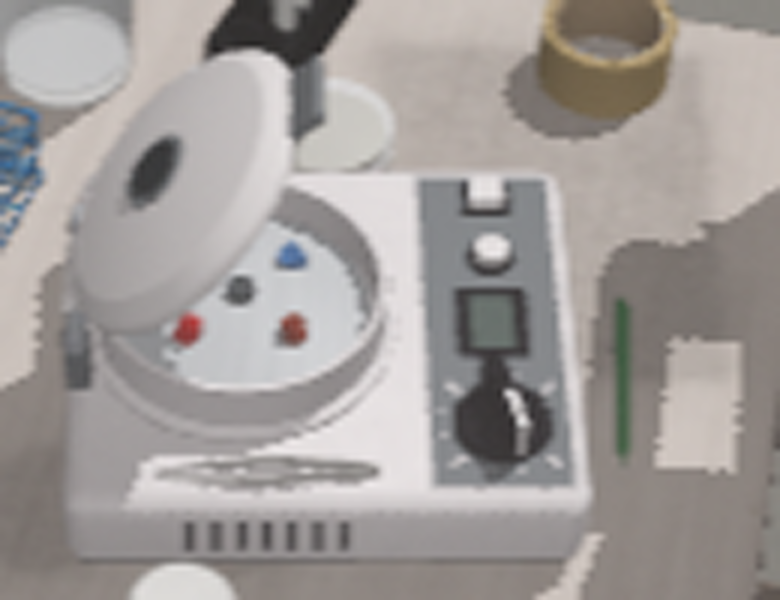

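Top crop: selector disc near (290,583), white stripe running (295,583)→(246,608) to the front-left, start button (526,519), stop key (615,497), lid spot (362,132), forceps at the left. In the side crop the start button is at (490,252), stop key (486,192), lid spot (155,172) and selector (503,420).

```bash
python3 - <<'E'
from h import *
T=lambda x,y:('top',265+(x+.5)/6-.5,110+(y+.5)/6-.5)
S=lambda x,y:('side',215+(x+.5)/6-.5,95+(y+.5)/6-.5)
np.set_printoptions(precision=1,suppress=True)
# centroids
def cen(n,box,thr):
    p=np.load(f'pics/{n}0.npz')['p'].astype(float).mean(2); m=np.zeros_like(p); x0,y0,x1,y1=box
    m[y0:y1,x0:x1]=np.clip(p[y0:y1,x0:x1]-thr,0,None); ys,xs=np.nonzero(m); w=m[ys,xs]; return (n,(xs*w).sum()/w.sum(),(ys*w).sum()/w.sum(),len(w))
bt=lambda x0,y0,x1,y1:(265+x0//6,110+y0//6,265+x1//6,110+y1//6)
bs=lambda x0,y0,x1,y1:(215+x0//6,95+y0//6,215+x1//6,95+y1//6)
a=cen('top',bt(490,484,565,556),150);b=cen('side',bs(460,228,522,272),150);print(a,b)
print('start',two(a[:3],b[:3]),two(T(526,519),S(490,250)))
print('stop',two(T(615,496),S(486,192)))
print('lidspot',two(T(362,132),S(155,172)))
s=onz(*T(526,519),81);k=onz(*T(615,496),81);print('z81',s,k,np.linalg.norm(s-k), onz(*S(490,250),81))
print('stripe tip/in',onz(*T(246,609),105),onz(*T(296,580),105), 'side', onz(*S(522,455),105),onz(*S(508,392),105))
print('disc',onz(*T(288,583),79))
# outline corners at z~70/0
for q in [(68,170),(525,58),(680,570),(215,690)]: print(q,onz(*T(*q),70))
E
```

```text
('top', np.float64(352.74859211584874), np.float64(196.12791633145613), 28) ('side', np.float64(296.5572930709086), np.float64(135.6104071178215), 23)
start (array([ 479.5, -198.8,   84.8]), np.float64(0.9472608698391172)) (array([ 480.1, -197.8,   82.2]), np.float64(1.2589682225363157))
stop (array([ 491.7, -247.9,   81. ]), np.float64(1.2855086136197864))
lidspot (array([665.1, -97.6, 203. ]), np.float64(0.9062704759256055))
z81 [ 479.6 -198.    81. ] [ 491.1 -247.8   81. ] 51.11682341440019 [ 480.9 -199.    81. ]
stripe tip/in [432.6 -40.5 105. ] [447.4 -67.7 105. ] side [432.2 -22.7 105. ] [448.1 -67.2 105. ]
disc [448.2 -66.9  79. ]
(68, 170) [681.5  44.9  70. ]
(525, 58) [ 741.9 -215.1   70. ]
(680, 570) [ 450.7 -284.5   70. ]
(215, 690) [392.  -26.2  70. ]
```

```bash
python3 - <<'E'
from h import *
from scipy.spatial.transform import Rotation as Ro
np.set_printoptions(precision=2,suppress=True)
s=readout.state();R=Ro.from_euler('xyz',s['ee_rot'],degrees=True).as_matrix();print(R)
y=R[:,1];print('yaw of tool y',np.degrees(np.arctan2(y[1],y[0])))
for X in [(449.6,-66.8,105),(432.6,-40.5,105)]: print(proj('top',X),proj('side',X))
# overhead check: world z of dark furniture, top view
d=np.load('pics/top0.npz')['d']
for u,v in[(330,30),(330,65),(250,40),(400,60)]: print(u,v,d[v,u],atdepth('top',u,v,d[v,u]))
E
python3 -m creep '[{"translation":[4,2,3],"delta_rot":[0,0,0]},{"translation":[3,2,3],"delta_rot":[0,0,0.1]},{"translation":[2,2,3],"delta_rot":[0,0,0.1]}]' -1 20
```

```text
[[-0.    0.22 -0.98]
 [ 0.   -0.98 -0.22]
 [-1.   -0.   -0.  ]]
yaw of tool y -77.29225189137297
[313.61 205.57] [298.82 159.92]
[305.58 211.1 ] [302.35 166.48]
330 30 1004.58777 [810.3  -59.35 571.64]
330 65 989.56 [723.4  -53.99 573.09]
250 40 999.0343 [787.71 124.94 571.32]
400 60 995.33356 [ 735.83 -217.04  571.32]
time_s: 0.35
ee_pos: [205.2, -506.7, 306.9]
ee_rot: [-105.1, 89.8, 99.3]
force: [0.1, 0.1, 0.3]
gripper_width: 74.0
```

```bash
R='x'; python3 -m creep '[{"translation":[2.6,2.6,0],"delta_rot":[0,0,0.12]},{"translation":[2.6,2.6,0],"delta_rot":[0,0,0.12]},{"translation":[2.6,2.6,0],"delta_rot":[0,0,0.12]},{"translation":[2.6,2.6,0],"delta_rot":[0,0,0.12]},{"translation":[2.6,2.6,0],"delta_rot":[0,0,0.12]}]'
python3 -m creep '[{"translation":[2.6,2.6,0],"delta_rot":[0,0,0.12]},{"translation":[2.6,2.6,0],"delta_rot":[0,0,0.12]},{"translation":[2.6,2.6,0],"delta_rot":[0,0,0.12]},{"translation":[2.6,2.6,0],"delta_rot":[0,0,0.12]},{"translation":[2.6,2.6,0],"delta_rot":[0,0,0.12]}]'
python3 -c "
from workcell import readout;print(readout.state())"
```

```text
time_s: 0.77
ee_pos: [334.9, -376.1, 307.6]
ee_rot: [-116.5, 90.0, 122.4]
force: [1.4, -0.5, 0.5]
gripper_width: 40.8
time_s: 1.18
ee_pos: [464.9, -246.1, 307.6]
ee_rot: [-120.1, 90.0, 153.2]
force: [-0.1, -1.3, 0.4]
gripper_width: 7.3
{'time_s': 1.1833, 'qpos': array([-2.91422995e+01,  1.15306298e+01,  8.75832401e+01, -1.19298915e-03,
        8.09147542e+01, -3.24086729e+01]), 'qvel': array([ 46.93940661,  11.3225392 , -14.4156682 ,  -0.26542317,
         2.66312858, -35.18507696]), 'effort': array([ -3.41180071, -37.99687386, -23.29660535,   0.14380937,
         0.20581586,   0.52250292]), 'ee_pos': array([ 464.90677067, -246.05436181,  307.56087384]), 'ee_rot': array([-120.05218628,   89.97135169,  153.2143757 ]), 'force': array([-0.14108499, -1.30895546,  0.4260192 ]), 'torque': array([-0.06462437, -0.08326098, -0.04652937]), 'gripper_width': 7.267296917021075}
```

```bash
python3 -m creep '[{"translation":[2.8,2.7,0],"delta_rot":[0,0,0.12]},{"translation":[2.8,2.7,0],"delta_rot":[0,0,0.12]},{"translation":[2.8,2.7,0],"delta_rot":[0,0,0.12]},{"translation":[2.8,2.7,0],"delta_rot":[0,0,0.12]},{"translation":[2.8,2.5,0],"delta_rot":[0,0,0.12]}]'
python3 -m creep '[{"translation":[0,0,-1.5],"delta_rot":[0,0,0.12]},{"translation":[0,0,-1],"delta_rot":[0,0,0.12]},{"translation":[0,0,-0.5],"delta_rot":[0,0,0.12]}]'
python3 - <<'E'
from h import *
for n in('side','top'):
    p,d=snap(n); save(p,n+'1.png',(190,40,400,215),3.5)
E
```

```text
time_s: 1.6
ee_pos: [605.0, -112.7, 307.4]
ee_rot: [-148.8, 89.9, 158.9]
force: [-0.2, -0.5, -0.1]
gripper_width: 0.4
time_s: 1.85
ee_pos: [603.8, -113.6, 275.3]
ee_rot: [-159.1, 89.8, 169.2]
force: [-0.3, -0.5, 0.4]
gripper_width: 0.5
```

View pics/side1.png

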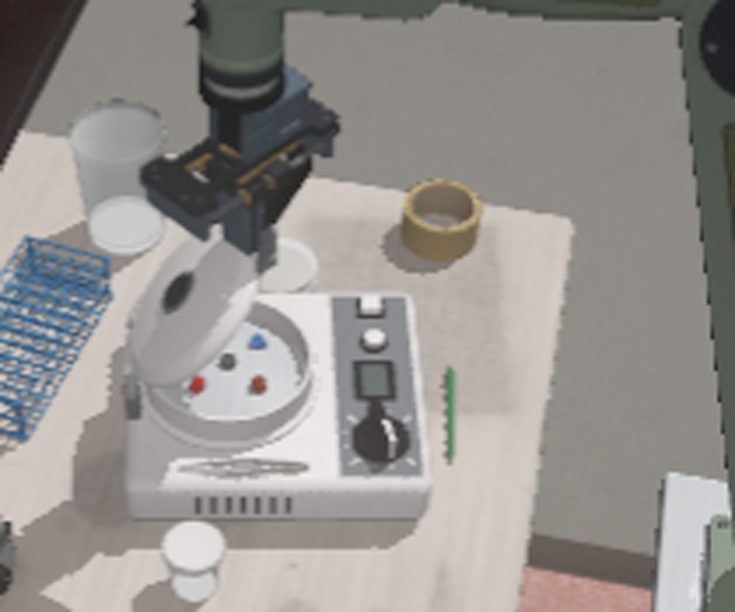

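View pics/top1.png

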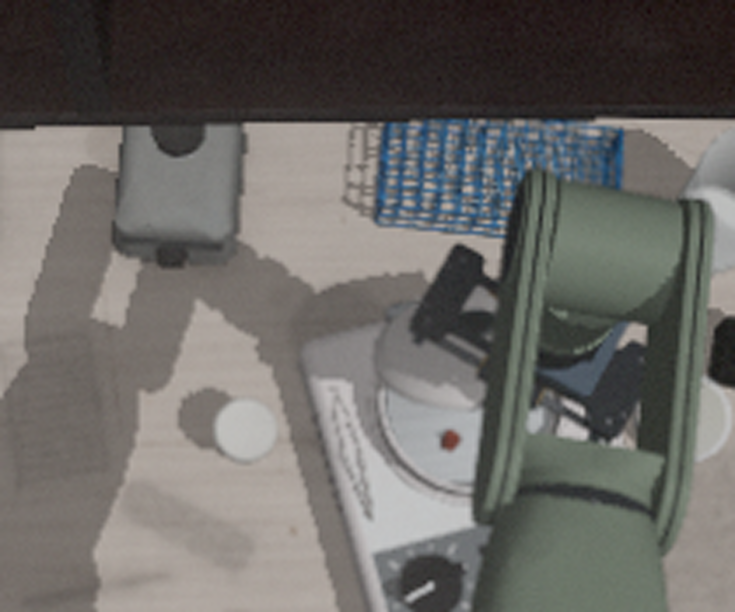

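Tip hovers at the front edge of the lid; I'll shift 15 mm toward the hinge, so the tip lands well on the outer face, and go down.

```bash
python3 -c "
from h import *
print(proj('side',(604,-113.6,261)),'in crop',(proj('side',(604,-113.6,261))-[190,40])*3.5)"
python3 -m creep '[{"translation":[1.5,0.4,0],"delta_rot":[0,0,0]},{"translation":[0,0,-0.8],"delta_rot":[0,0,0]},{"translation":[0,0,-0.8],"delta_rot":[0,0,0]},{"translation":[0,0,-0.8],"delta_rot":[0,0,0]}]'
python3 -m creep '[{"translation":[0,0,-0.8],"delta_rot":[0,0,0]},{"translation":[0,0,-0.8],"delta_rot":[0,0,0]},{"translation":[0,0,-0.8],"delta_rot":[0,0,0]},{"translation":[0,0,-0.8],"delta_rot":[0,0,0]}]'
```

```text
[258.88208866 110.2561512 ] in crop [241.08731033 245.89652919]
time_s: 2.28
ee_pos: [618.5, -110.9, 253.3]
ee_rot: [-144.5, 90.0, -176.6]
force: [-0.4, 1.0, 1.0]
gripper_width: 0.1
time_s: 2.62
ee_pos: [618.7, -110.8, 221.1]
ee_rot: [-164.0, 90.0, 163.9]
force: [-1.1, 0.0, 2.8]
gripper_width: 0.3
```

```bash
python3 -m creep '[{"translation":[0,0,-0.9],"delta_rot":[0,0,0]},{"translation":[0,0,-0.9],"delta_rot":[0,0,0]},{"translation":[0,0,-0.9],"delta_rot":[0,0,0]},{"translation":[0,0,-0.9],"delta_rot":[0,0,0]}]'
python3 -m creep '[{"translation":[0,0,-0.8],"delta_rot":[0,0,0]},{"translation":[0,0,-0.8],"delta_rot":[0,0,0]},{"translation":[0,0,-0.6],"delta_rot":[0,0,0]},{"translation":[0,0,-0.4],"delta_rot":[0,0,0]}]'
```

```text
time_s: 2.95
ee_pos: [618.9, -110.7, 184.8]
ee_rot: [-157.5, 90.0, 170.4]
force: [-1.2, -0.8, 0.5]
gripper_width: 0.7
time_s: 3.28
ee_pos: [618.7, -110.6, 158.6]
ee_rot: [-161.3, 89.9, 166.7]
force: [-1.1, -0.9, 0.5]
gripper_width: 0.6
```

```bash
python3 -c "
from h import *
p,d=snap('side'); save(p,'side2.png',(190,40,400,215),3.5)"
```

```text
(no output)
```

View pics/side2.png

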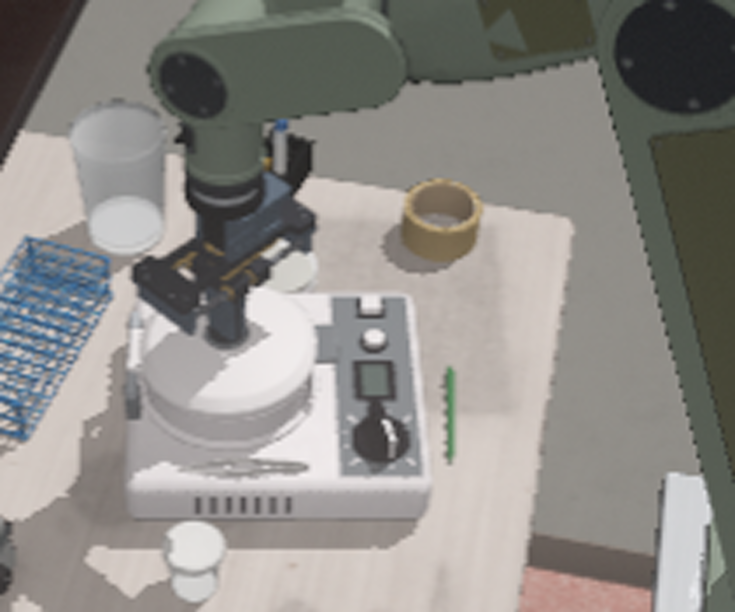

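Lid nearly shut, tip on its dome near (228,340). I'll press on until the force rises.

```bash
python3 -m creep '[{"translation":[0,0,-0.3],"delta_rot":[0,0,0]},{"translation":[0,0,-0.2],"delta_rot":[0,0,0]}]'
python3 -m creep '[{"translation":[0,0,-0.15],"delta_rot":[0,0,0]},{"translation":[0,0,0],"delta_rot":[0,0,0]}]'
```

```text
time_s: 3.5
ee_pos: [619.3, -110.7, 154.8]
ee_rot: [34.1, 90.0, 2.1]
force: [-0.8, -0.4, 0.6]
gripper_width: 0.4
time_s: 3.67
ee_pos: [619.2, -110.7, 154.1]
ee_rot: [24.8, 89.9, -7.2]
force: [-1.2, 0.1, 3.6]
gripper_width: 0.6
```

```bash
python3 -m creep '[{"translation":[0,0,-0.15],"delta_rot":[0,0,0]},{"translation":[0,0,-0.1],"delta_rot":[0,0,0]},{"translation":[0,0,0],"delta_rot":[0,0,0]}]'
```

```text
time_s: 3.92
ee_pos: [619.3, -110.7, 153.9]
ee_rot: [22.1, 89.9, -9.9]
force: [-5.0, 0.8, 14.0]
gripper_width: 0.5
```

```bash
python3 -m creep '[{"translation":[0,0,2],"delta_rot":[0,0,0.1]},{"translation":[-1.4,0.4,2],"delta_rot":[0,0,0.12]},{"translation":[-2,0.6,0],"delta_rot":[0,0,0.12]},{"translation":[-2,0.6,0],"delta_rot":[0,0,0.12]},{"translation":[-2,0.6,0],"delta_rot":[0,0,0.12]}]'
python3 -m creep '[{"translation":[-2,0.6,0],"delta_rot":[0,0,0.12]},{"translation":[-2,0.6,0],"delta_rot":[0,0,0.12]},{"translation":[-1.8,0.5,0],"delta_rot":[0,0,0.12]},{"translation":[0,0,0],"delta_rot":[0,0,0.1]},{"translation":[0,0,-1],"delta_rot":[0,0,0]}]'
python3 - <<'E'
from h import *
s=readout.state();print(s['ee_pos'],s['ee_rot'],s['qpos'],90-s['ee_rot'][0]+s['ee_rot'][2])
for n in('side','top'):
    p,d=snap(n); save(p,n+'3.png',(215,80,345,195),5)
E
```

```text
time_s: 4.33
ee_pos: [544.8, -88.5, 191.2]
ee_rot: [-2.2, 89.9, -0.7]
force: [-0.0, -0.6, -0.3]
gripper_width: 0.3
time_s: 4.75
ee_pos: [488.0, -71.7, 182.5]
ee_rot: [-35.3, 89.7, -7.7]
force: [0.3, -0.9, -0.0]
gripper_width: 0.3
[487.98009783 -71.659075   182.53734996] [-35.31103639  89.67736977  -7.69530148] [-9.69749194e+00  1.28780322e+01  1.04321475e+02  1.27102710e-02
  6.24780600e+01 -1.27319068e+02] 117.61573490683347
```

View pics/side3.png

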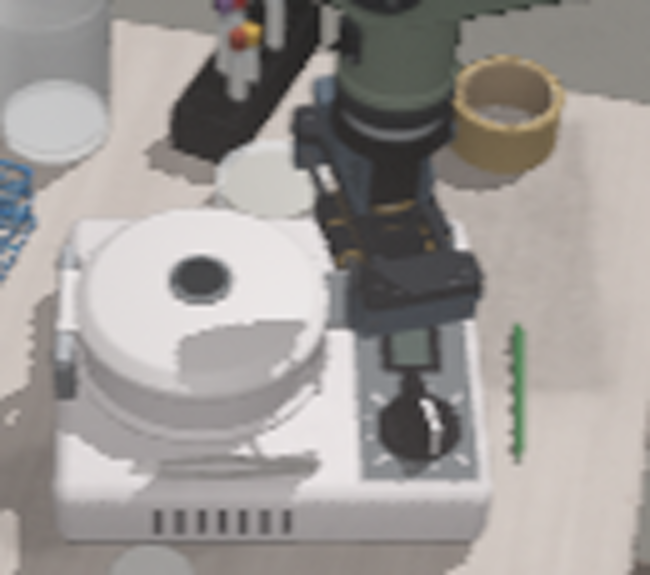

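Lid sits flat and shut. Selector at (420,425), its dark tail end pointing up toward the display at (412,385). Going down beside the tail.

```bash
python3 -m creep '[{"translation":[0,0,-2.5],"delta_rot":[0,0,0]},{"translation":[0,0,-2.5],"delta_rot":[0,0,0]},{"translation":[0,0,-1.5],"delta_rot":[0,0,0]},{"translation":[0,0,-1],"delta_rot":[0,0,0]},{"translation":[0,0,-0.7],"delta_rot":[0,0,0]}]'
python3 - <<'E'
from h import *
s=readout.state();print(s['ee_pos'],s['force'])
for n in('side','top'):
    p,d=snap(n); save(p,n+'4.png',(215,80,345,195),5)
E
```

```text
time_s: 5.27
ee_pos: [487.1, -71.7, 97.4]
ee_rot: [138.3, 89.9, 165.7]
force: [0.0, -0.7, 0.6]
gripper_width: 0.2
[487.12651241 -71.73901521  97.37845806] [ 0.0195208  -0.66352902  0.61835705]
```

View pics/side4.png

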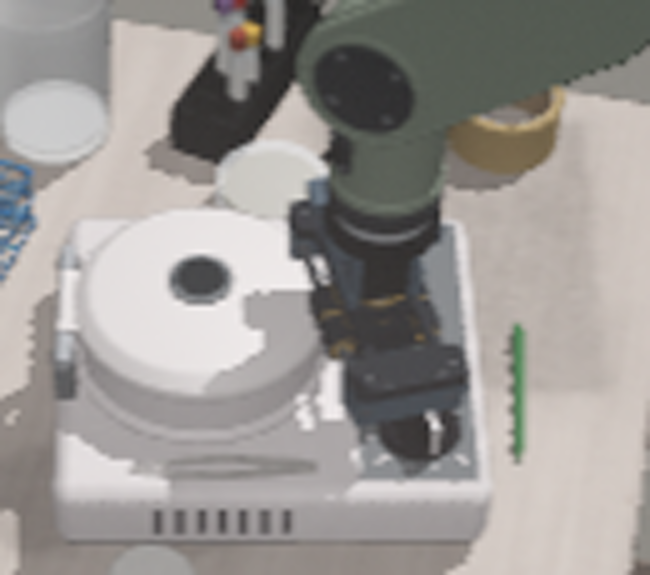

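```bash
python3 -m creep '[{"translation":[-0.4,-0.2,0],"delta_rot":[0,0,0]},{"translation":[-0.2,-0.1,0],"delta_rot":[0,0,0]},{"translation":[-0.1,-0.06,0],"delta_rot":[0,0,0]}]'
python3 - <<'E'
import numpy as np
A=np.array([449.5,-67]);u=lambda a:np.array([np.cos(np.radians(a)),np.sin(np.radians(a))])
C=lambda a:A+22*u(a)+22.5*u(a+90)
for k in range(0,31):
    a=-62-5*k; print(k,5*k,C(a).round(1),((C(a-5)-C(a))/10).round(2))
E
```

```text
time_s: 5.62
ee_pos: [480.2, -75.6, 99.7]
ee_rot: [-37.9, 89.9, -10.4]
force: [0.5, -0.6, -0.2]
gripper_width: 0.2
0 0 [479.7 -75.9] [-0.09 -0.26]
1 5 [478.8 -78.5] [-0.11 -0.25]
2 10 [477.7 -81. ] [-0.13 -0.24]
3 15 [476.4 -83.4] [-0.15 -0.23]
4 20 [474.8 -85.7] [-0.17 -0.21]
5 25 [473.1 -87.8] [-0.19 -0.2 ]
6 30 [471.2 -89.8] [-0.21 -0.18]
7 35 [469.2 -91.6] [-0.22 -0.16]
8 40 [466.9 -93.2] [-0.23 -0.14]
9 45 [464.6 -94.6] [-0.25 -0.12]
10 50 [462.1 -95.8] [-0.26 -0.1 ]
11 55 [459.6 -96.8] [-0.26 -0.08]
12 60 [456.9 -97.6] [-0.27 -0.05]
13 65 [454.2 -98.1] [-0.27 -0.03]
14 70 [451.5 -98.4] [-0.27 -0.01]
15 75 [448.8 -98.5] [-0.27  0.02]
16 80 [446.  -98.3] [-0.27  0.04]
17 85 [443.3 -97.9] [-0.27  0.07]
18 90 [440.6 -97.2] [-0.26  0.09]
19 95 [438.  -96.3] [-0.25  0.11]
20 100 [435.5 -95.2] [-0.24  0.13]
21 105 [433.1 -93.9] [-0.23  0.15]
22 110 [430.8 -92.3] [-0.21  0.17]
23 115 [428.7 -90.6] [-0.2   0.19]
24 120 [426.7 -88.7] [-0.18  0.21]
25 125 [424.9 -86.7] [-0.16  0.22]
26 130 [423.3 -84.4] [-0.14  0.23]
27 135 [421.9 -82.1] [-0.12  0.25]
28 140 [420.7 -79.6] [-0.1   0.26]
29 145 [419.7 -77.1] [-0.08  0.26]
30 150 [418.9 -74.4] [-0.05  0.27]
```

```bash
python3 -m creep '[{"translation":[-0.13,-0.07,-0.15],"delta_rot":[0,0,0]},{"translation":[0,0,0],"delta_rot":[0,0,0]}]'
python3 -m creep '[{"translation":[-0.13,-0.07,0],"delta_rot":[0,0,0]},{"translation":[0,0,0],"delta_rot":[0,0,0]}]'
```

```text
time_s: 5.78
ee_pos: [478.8, -76.2, 97.7]
ee_rot: [-32.7, 89.9, -5.2]
force: [0.6, -0.7, 0.1]
gripper_width: -0.2
time_s: 5.95
ee_pos: [478.5, -76.4, 97.8]
ee_rot: [-14.2, 89.8, 13.3]
force: [2.8, 2.5, -0.6]
gripper_width: 0.6
```

Contact at the expected distance (21 vs 22.5 mm). Orbiting.

```bash
python3 -m creep '[{"translation":[-0.09,-0.26,0],"delta_rot":[0,0,-0.0873]},{"translation":[-0.11,-0.25,0],"delta_rot":[0,0,-0.0873]},{"translation":[-0.13,-0.24,0],"delta_rot":[0,0,-0.0873]},{"translation":[-0.15,-0.23,0],"delta_rot":[0,0,-0.0873]}]'
python3 -m creep '[{"translation":[-0.17,-0.21,0],"delta_rot":[0,0,-0.0873]},{"translation":[-0.19,-0.20,0],"delta_rot":[0,0,-0.0873]}]'
python3 - <<'E'
from h import *
s=readout.state();print(s['ee_pos'],s['force'],90-s['ee_rot'][0]+s['ee_rot'][2])
for n in('side','top'):
    p,d=snap(n); save(p,n+'5.png',(265,130,345,200),8)
E
```

```text
time_s: 6.28
ee_pos: [473.1, -86.7, 97.6]
ee_rot: [-40.5, 89.9, -33.2]
force: [-0.7, 0.5, 0.0]
gripper_width: 0.3
time_s: 6.45
ee_pos: [470.4, -90.5, 97.6]
ee_rot: [8.7, 89.8, 5.9]
force: [6.1, 2.2, -2.6]
gripper_width: 0.6
[470.39905613 -90.54592801  97.62180936] [ 6.06788264  2.18158937 -2.56156538] 87.22140471395107
```

View pics/side5.png

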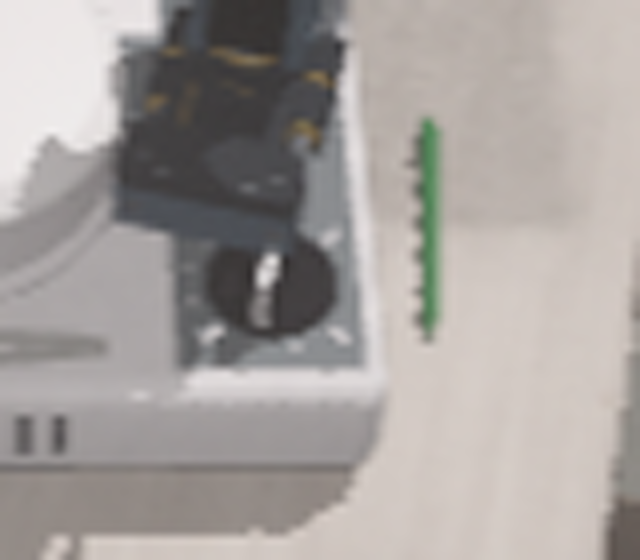

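View pics/top5.png

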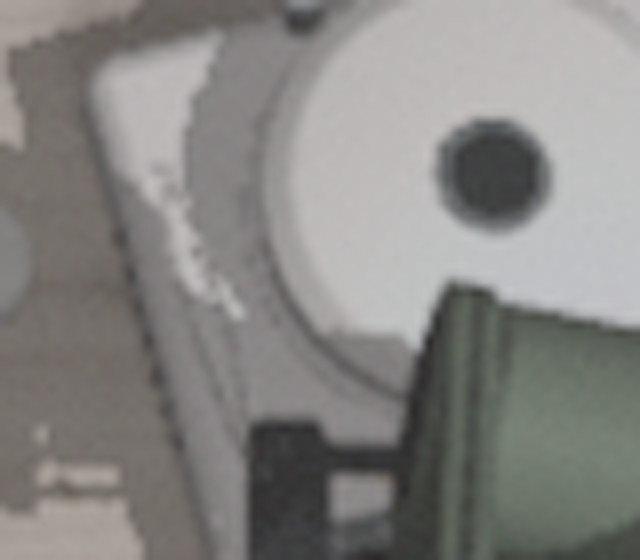

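Stripe now points toward the left side of the centrifuge (crop (268,262)→(260,320)), i.e. step 2. The force rise-drop-rise fits one click; I'll go on.

```bash
python3 -m creep '[{"translation":[-0.21,-0.18,0],"delta_rot":[0,0,-0.0873]},{"translation":[-0.22,-0.16,0],"delta_rot":[0,0,-0.0873]},{"translation":[-0.23,-0.14,0],"delta_rot":[0,0,-0.0873]},{"translation":[-0.25,-0.12,0],"delta_rot":[0,0,-0.0873]}]'
python3 -m creep '[{"translation":[-0.26,-0.10,0],"delta_rot":[0,0,-0.0873]},{"translation":[-0.26,-0.08,0],"delta_rot":[0,0,-0.0873]}]'
python3 -m creep '[{"translation":[-0.27,-0.05,0],"delta_rot":[0,0,-0.0873]},{"translation":[-0.27,-0.03,0],"delta_rot":[0,0,-0.0873]},{"translation":[-0.27,-0.01,0],"delta_rot":[0,0,-0.0873]},{"translation":[-0.27,0.02,0],"delta_rot":[0,0,-0.0873]}]'
python3 -m creep '[{"translation":[-0.27,0.04,0],"delta_rot":[0,0,-0.0873]},{"translation":[-0.27,0.07,0],"delta_rot":[0,0,-0.0873]}]'
python3 - <<'E'
from h import *
s=readout.state();print(s['ee_pos'],s['force'],90-s['ee_rot'][0]+s['ee_rot'][2])
for n in('side','top'):
    p,d=snap(n); save(p,n+'6.png',(265,130,345,200),8)
E
```

```text
time_s: 6.88
ee_pos: [460.0, -96.9, 97.5]
ee_rot: [-86.5, 90.0, -109.1]
force: [-0.0, -0.4, 0.3]
gripper_width: 0.4
time_s: 7.05
ee_pos: [456.5, -99.0, 97.8]
ee_rot: [13.0, 89.7, -19.7]
force: [7.1, -2.3, -2.8]
gripper_width: 0.3
time_s: 7.38
ee_pos: [443.8, -99.5, 97.5]
ee_rot: [-77.7, 89.9, -130.3]
force: [0.9, 0.0, -0.6]
gripper_width: 0.7
time_s: 7.55
ee_pos: [440.1, -99.5, 97.7]
ee_rot: [18.1, 89.7, -44.5]
force: [4.7, -8.3, -3.0]
gripper_width: 0.8
[440.07178071 -99.50555788  97.65558334] [ 4.72752532 -8.29378621 -3.04604935] 27.432235627636935
```

View pics/side6.png

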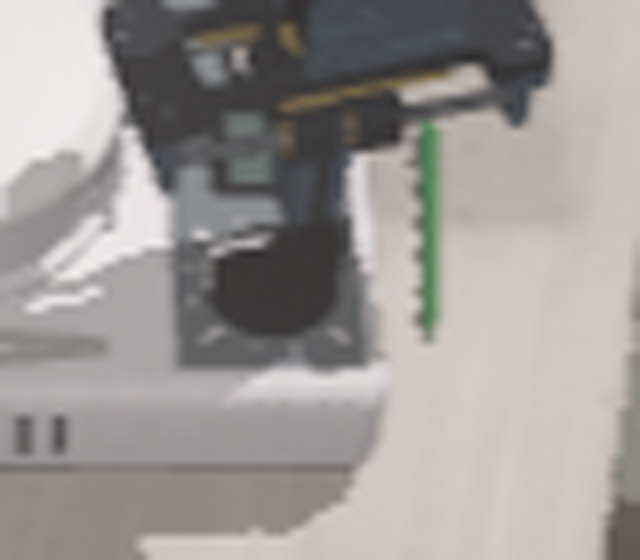

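Stripe now points to the back ((268,238)→(215,248)), which matches step 4 for world 28°. Next: step 5, then step 6 slowly.

```bash
python3 -m creep '[{"translation":[-0.26,0.09,0],"delta_rot":[0,0,-0.0873]},{"translation":[-0.25,0.11,0],"delta_rot":[0,0,-0.0873]},{"translation":[-0.24,0.13,0],"delta_rot":[0,0,-0.0873]},{"translation":[-0.23,0.15,0],"delta_rot":[0,0,-0.0873]}]'
python3 -m creep '[{"translation":[-0.21,0.17,0],"delta_rot":[0,0,-0.0873]},{"translation":[0,0,0],"delta_rot":[0,0,0]}]'
python3 - <<'E'
from h import *
s=readout.state();print(s['ee_pos'],s['force'],90-s['ee_rot'][0]+s['ee_rot'][2])
for n in('side','top'):
    p,d=snap(n); save(p,n+'7.png',(265,130,345,200),8)
E
```

```text
time_s: 7.98
ee_pos: [428.2, -93.5, 97.4]
ee_rot: [-69.6, 89.9, -152.3]
force: [-1.0, 0.0, -0.3]
gripper_width: 0.6
time_s: 8.15
ee_pos: [426.6, -92.5, 97.5]
ee_rot: [2.8, 89.8, -84.7]
force: [1.4, -4.7, -1.8]
gripper_width: 0.4
[426.59024813 -92.53298377  97.45374256] [ 1.41532115 -4.65723654 -1.76656173] 2.5359077541697133
```

View pics/side7.png

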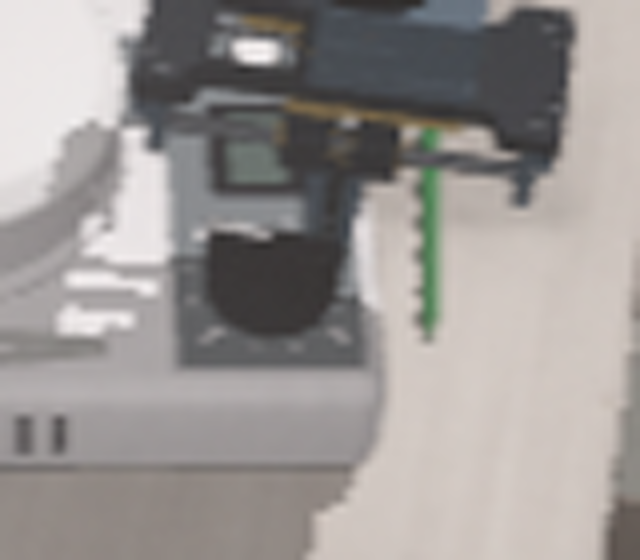

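View pics/top7.png

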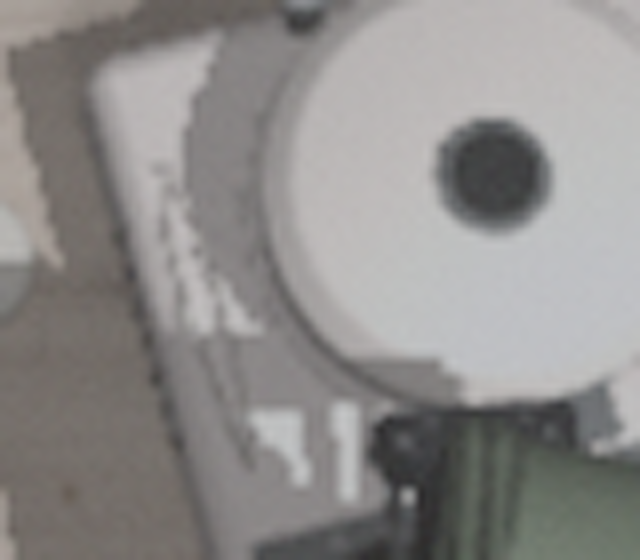

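Stripe now (270,235)→(225,232): step 5 (world -2°). Last click, slowly.

```bash
python3 -m creep '[{"translation":[-0.20,0.19,0],"delta_rot":[0,0,-0.0873]},{"translation":[-0.18,0.21,0],"delta_rot":[0,0,-0.0873]}]'
python3 -m creep '[{"translation":[-0.16,0.22,0],"delta_rot":[0,0,-0.0873]}]'
python3 -m creep '[{"translation":[-0.07,0.12,0],"delta_rot":[0,0,-0.044]}]'
python3 -m creep '[{"translation":[-0.07,0.12,0],"delta_rot":[0,0,-0.044]}]'
```

```text
time_s: 8.42
ee_pos: [423.1, -89.5, 97.5]
ee_rot: [10.6, 89.8, -86.9]
force: [0.8, -8.1, -0.9]
gripper_width: 0.5
time_s: 8.5
ee_pos: [421.2, -86.9, 97.5]
ee_rot: [8.4, 89.8, -94.1]
force: [0.8, -5.5, -0.9]
gripper_width: 0.3
time_s: 8.58
ee_pos: [420.1, -84.6, 97.4]
ee_rot: [-33.2, 89.9, -138.3]
force: [0.4, -0.8, -0.0]
gripper_width: -0.0
time_s: 8.67
ee_pos: [419.1, -82.8, 97.3]
ee_rot: [-79.9, 89.9, 172.6]
force: [-0.5, -0.9, 0.0]
gripper_width: 0.6
```

Force rose to 8 N and dropped to zero: it snapped. Backing off and lifting to look.

```bash
python3 -m creep '[{"translation":[-0.4,-0.6,0],"delta_rot":[0,0,0]},{"translation":[-0.2,-0.4,1.5],"delta_rot":[0,0,0]},{"translation":[0,-2,2.5],"delta_rot":[0,0,0]},{"translation":[0,-2,2.5],"delta_rot":[0,0,0]},{"translation":[0,-3,1],"delta_rot":[0,0,0]}]'
python3 - <<'E'
from h import *
p,d=snap('side'); save(p,'side8.png',(265,110,345,180),8)
for k in(5,6,7):
    import math
    a=math.radians(13.2+135-30*k); ax=np.array([449.5,-67,105])
    q=[(proj('side',ax+r*np.array([math.cos(a),math.sin(a),0]))-[265,110])*8 for r in(0,30)];print(k,q)
E
```

```text
time_s: 9.08
ee_pos: [414.3, -163.3, 175.1]
ee_rot: [94.3, 89.8, -13.0]
force: [0.2, -0.5, 0.5]
gripper_width: 0.2
5 [array([270.84685227, 399.05175485]), array([203.4587948 , 385.18092129])]
6 [array([270.84685227, 399.05175485]), array([219.87176353, 361.9488471 ])]
7 [array([270.84685227, 399.05175485]), array([249.64149235, 348.74284438])]
```

View pics/side8.png

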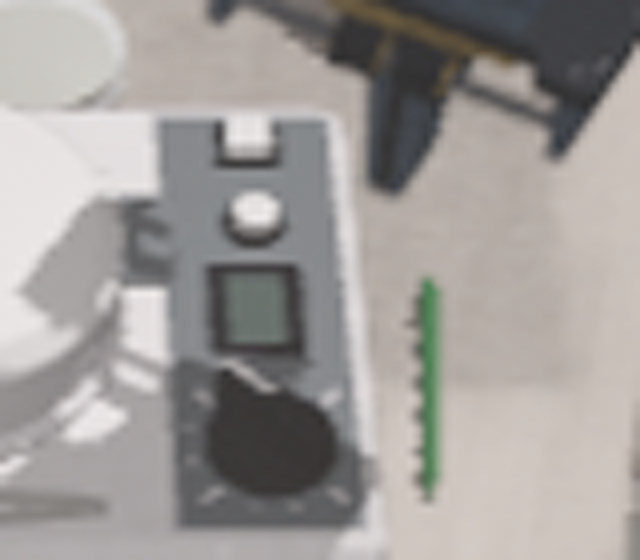

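Stripe (270,388)→(222,362) matches the step 6 prediction (219,362). Lid shut. Moving over the start button.

```bash
python3 -m creep '[{"translation":[2.2,-1.2,0],"delta_rot":[0,0,0]},{"translation":[2.2,-1.2,-1],"delta_rot":[0,0,0]},{"translation":[2.2,-1.1,-2],"delta_rot":[0,0,0]},{"translation":[0,0,-2],"delta_rot":[0,0,0]},{"translation":[0,0,-1],"delta_rot":[0,0,0]}]'
python3 - <<'E'
from h import *
p,d=snap('side'); save(p,'side9.png',(265,90,345,160),8)
E
```

```text
time_s: 9.55
ee_pos: [478.7, -198.0, 109.7]
ee_rot: [-94.0, 89.7, 158.5]
force: [-1.2, 0.8, -0.9]
gripper_width: 0.5
```

View pics/side9.png

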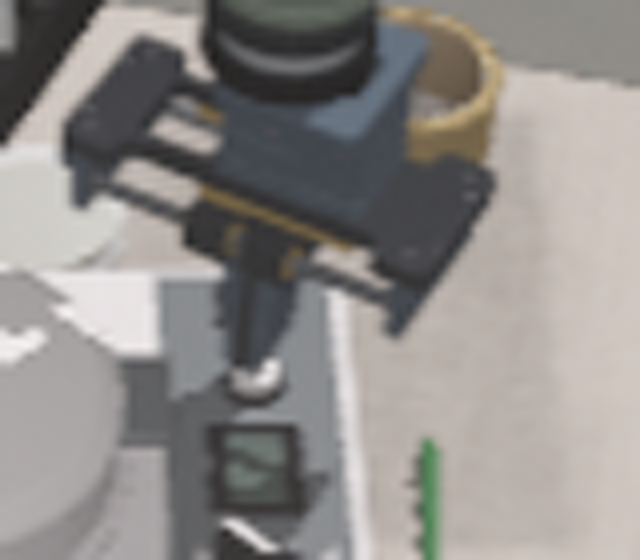

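Tip stands above the button at (255,375). Pressing down.

```bash
python3 -m creep '[{"translation":[0.1,0,-0.8],"delta_rot":[0,0,0]},{"translation":[0,0,-0.6],"delta_rot":[0,0,0]},{"translation":[0,0,-0.2],"delta_rot":[0,0,0]}]'
python3 -m creep '[{"translation":[0,0,-0.2],"delta_rot":[0,0,0]},{"translation":[0,0,-0.15],"delta_rot":[0,0,0]},{"translation":[0,0,0],"delta_rot":[0,0,0]}]'
```

```text
time_s: 9.85
ee_pos: [480.3, -197.6, 96.1]
ee_rot: [-92.9, 90.0, 159.6]
force: [-0.4, 0.8, 0.6]
gripper_width: 0.9
time_s: 10.1
ee_pos: [480.6, -197.7, 93.3]
ee_rot: [144.4, 90.0, 36.9]
force: [-2.2, 0.4, 2.8]
gripper_width: 0.5
```

```bash
python3 -m creep '[{"translation":[0,0,-0.2],"delta_rot":[0,0,0]},{"translation":[0,0,-0.15],"delta_rot":[0,0,0]},{"translation":[0,0,0],"delta_rot":[0,0,0]}]'
python3 -m creep '[{"translation":[0,0,-0.2],"delta_rot":[0,0,0]},{"translation":[0,0,0],"delta_rot":[0,0,0]},{"translation":[0,0,0],"delta_rot":[0,0,0]}]'
```

```text
time_s: 10.35
ee_pos: [480.9, -197.9, 90.5]
ee_rot: [90.0, 90.0, -17.6]
force: [-2.8, 1.2, 9.4]
gripper_width: 0.5
time_s: 10.6
ee_pos: [480.9, -197.9, 90.2]
ee_rot: [85.8, 89.9, -21.8]
force: [-6.4, 2.7, 21.9]
gripper_width: 0.9
```

Bottomed: tip at 76.2 mm, force far above 4.5 N. Releasing and retreating.

```bash
python3 -m creep '[{"translation":[0,0,1],"delta_rot":[0,0,0]},{"translation":[0,0,2.5],"delta_rot":[0,0,0]},{"translation":[0,0,3],"delta_rot":[0,0,0]},{"translation":[-2,-2,2.5],"delta_rot":[0,0,0]},{"translation":[-2.5,-2.5,1],"delta_rot":[0,0,0]}]'
python3 -m creep '[{"translation":[-2.5,-2.5,1],"delta_rot":[0,0,0]},{"translation":[-2.5,-2.5,1],"delta_rot":[0,0,0]},{"translation":[-2.5,-2.5,0],"delta_rot":[0,0,0]},{"translation":[-1,-1,0],"delta_rot":[0,0,0]},{"translation":[0,0,0],"delta_rot":[0,0,0]}]'
python3 - <<'E'
from h import *
for n,b in(('side',(215,95,345,195)),('top',(265,110,395,235))):
    p,d=snap(n); save(p,n+'10.png',b,6)
E
```

```text
time_s: 11.02
ee_pos: [438.7, -243.6, 190.9]
ee_rot: [80.6, 89.5, -26.8]
force: [0.2, -1.2, -0.6]
gripper_width: 0.4
time_s: 11.43
ee_pos: [349.2, -330.1, 207.7]
ee_rot: [35.2, 89.9, -72.6]
force: [0.5, -0.6, -1.0]
gripper_width: 0.9
```

View pics/side10.png

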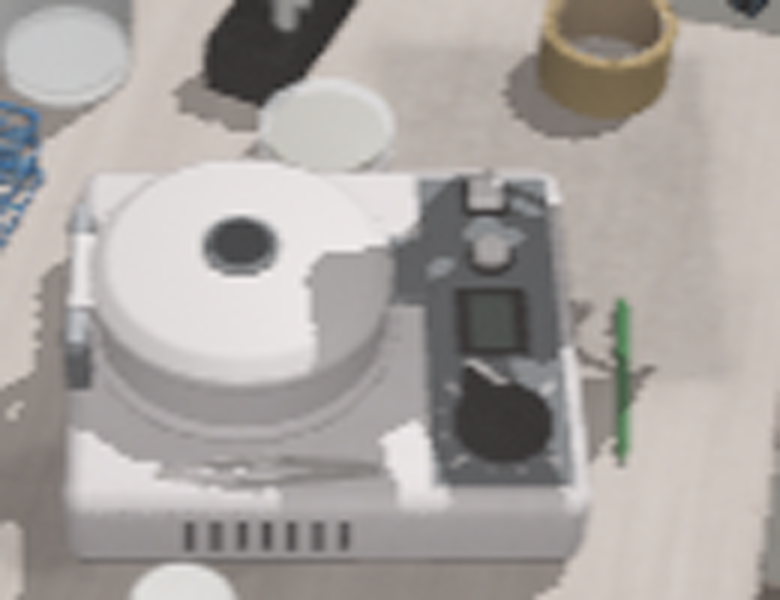

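View pics/top10.png

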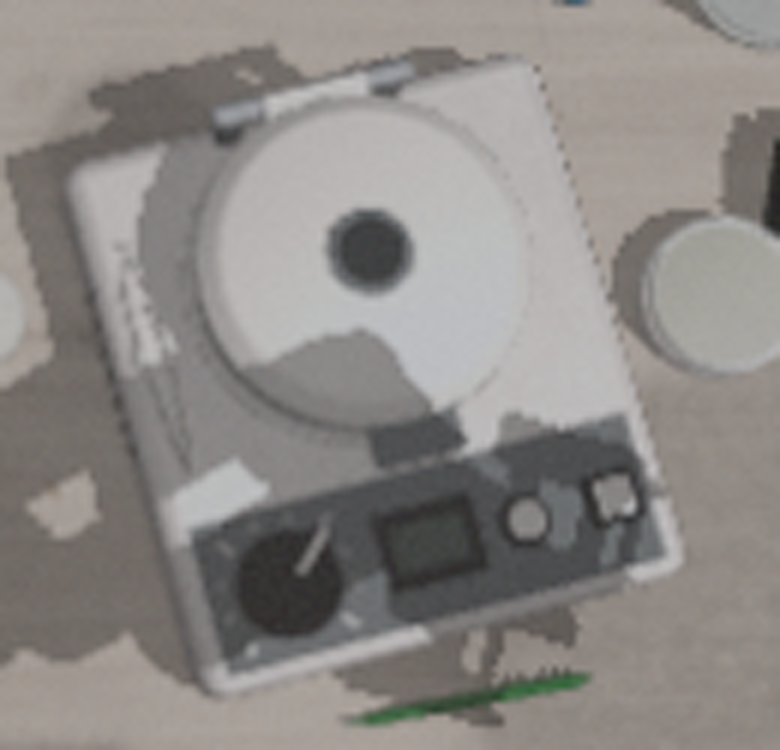

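Lid shut (spot at (240,245) side / (370,250) top), stripe (300,575)→(326,518) in the top crop, forceps, pen and dishes where they were. I'll check these in numbers.

```bash
python3 - <<'E'
from h import *
T=lambda x,y:('top',265+(x+.5)/6-.5,110+(y+.5)/6-.5)
S=lambda x,y:('side',215+(x+.5)/6-.5,95+(y+.5)/6-.5)
a=onz(*T(300,575),105);b=onz(*T(326,518),105);v=b-a
print('pointer world deg',np.degrees(np.arctan2(v[1],v[0])),b,'expect -32; lid spot',two(T(370,250),S(240,245)),'start',two(T(526,519),S(490,250)))
s=readout.state();print(s['force'],s['qvel'])
E
```

```text
pointer world deg -26.741915643169644 [480.07945416 -85.08500715 105.        ] expect -32; lid spot (array([ 617.57253521, -108.95176978,  143.24232015]), np.float64(0.9623729032860429)) start (array([ 480.14547219, -197.77837577,   82.20224923]), np.float64(1.2589682225363157))
[ 0.29531929 -0.04542399  0.47570791] [ 1.65461838  0.31586855 -0.06059275  0.03989536  0.19402576 -0.12895858]
```

```bash
python3 -c "
from workcell import env;print(env.job_done())"
```

```text
the job is handed in; nothing more can be done
None
```

I shut the lid, turned the selector from step 1 to step 6, pressed the start button down and let it up, then moved the arm clear. The job was handed in at about 11.5 s, and no verdict was reported.

What my last checks showed:
- **Lid:** it met a hard stop at 14 N with the fingertip 140 mm above the worktop, as it should when shut. The last camera measurement put the lid's middle at 143 mm. I put the 3 mm difference down to calibration error.
- **Selector:** I pushed the tail of the pointer bar with the closed fingertips through five clicks. In the last pictures the pointer lies at -30.6° measured from the axis; step 6 is at -32°. Taken from the stripe alone it read -27°, which is still within tolerance.
- **Start button:** it bottomed with the fingertip at 76 mm under 22 N. Afterwards it measured back up at about 82 mm, against a given height of 81 mm.
- **Surroundings:** I never went near the stop key. By eye, the forceps, pen, petri dishes and cup are where they were; I did not measure this. The marker was outside the last pictures, and the arm never went near it. The arm is touching nothing.

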